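# Move a clip-in transit cap from one compressor port to another

## Robot

A 6-joint arm with a two-finger parallel gripper is mounted at the origin on the work surface. World frame = base frame: x ahead of the robot, y to its left, z up, the work surface at z = 0. Lengths are in m, angles in rad, forces in N, time in s.
With the tool pointing down it reaches from about 0.275 to 0.725 m from the base axis. Payload 5.6 kg.
Tool frame: the origin (TCP) lies between the finger pads; the fingertips stand 11 mm ahead of it and the grasp point (between the pads) lies 8 mm behind it (tcp_to_tips is the distance from the TCP to the fingertips, in m); z points along the fingers, y is the line along which they close (so a half turn about z gives the same grasp; the last joint's range is limited). The gripper opens to 85 mm and grips with 20 to 120 N. Pads are 22 mm wide; open, the fingers measure 114 mm over their backs; the gripper's body (76 mm by 85 mm) begins 54 mm behind the grasp point. The pads swing forward as they close: fully open they stand 13 mm farther back than shut.
Start: joints at [1.495, 0.255, 0.108, 0, -1.424, -0.285], TCP at [0.194, 0.515, 0.202] pointing down, gripper open.
Joint ranges: [-2.95, 2.95], [-1.21, 1.97], [-1.09, 1.5], [-2.87, 1.71], [-2.94, -0.07], [-3.05, 3.05]. Speed limits (rad/s): [2.57, 2.57, 3.14, 3.14, 3.14, 3.14].

## Interface

Orientations are given as a unit quaternion [w, x, y, z].
In Python, from rig import get_obs, get_image, camera_model, job_done, tcp_to_tips gives the robot as it stands.
- The arm moves only by the shell command python3 -m pendant 'ROWS' [OPENING] [FORCE]. ROWS is JSON, a list of rows, each a list of 6 numbers: the shift along the tool's x, y, z as a fraction of full scale, then the turn, a rotation vector about the tool's x, y, z as a fraction of full scale. A call has 1 to 12 rows; each row shifts and turns the commanded pose from where the row before left it, along the tool's axes as they then stand; what a row does not reach is not made up. Full scale, the value 1, is 0.25 m for a shift and 180 degrees for a turn. A row lasts 1/10 s, in which the tool goes at most 50 mm and 8.59 degrees, less where a joint would pass 70% of its speed; a pose out of reach is approached as far as the arm can. A call with a number of a shift or a turn outside -1 to 1 is refused whole. A call with a gripper value outside its range is refused whole. OPENING is the opening, from -1 (shut) to 1 (fully open), set as the call begins (- or left out, the last holds). The fingers move at their own pace and stop on an object; FORCE is the grip in N (left out, the last holds). Time passes only in rows, so rows that do not move let the fingers close. It gives the time, the measured TCP pose, the force, the opening and the grip force at its end, in the units of the state.
- get_obs(): the state, without advancing time (a new reading comes with each control period).
- get_image(name): name is "side" or "top"; returns the picture (400x640x3 uint8, blue, green, red); there is no depth.
- camera_model(name): a dict with "camera_matrix" (3x3 intrinsics, pixels), "rvec" (rotation vector, rad) and "tvec" (3), from world to camera coordinates, as OpenCV has them. Camera axes: x right, y down, z forward; pixel columns grow to the right and rows downward; lengths in m; the calibration is good to about 2 mm. A picture is of the moment at which its call begins. camera_model takes no time and is no camera call.
- job_done(): hands the job in; it is judged then, once.
The state is a dict: "t": time; "q": joint angles; "joint_vel": joint speeds; "joint_efforts": joint torques, N m; "ee_pos": TCP position; "orientation": TCP orientation; "ft_force": force on the tool from outside, world axes, zero at the start; "torque": the same for the moment, N m; "opening": finger opening in m; "grasp_force": force on a finger pad.
Only numpy, scipy, OpenCV 4.12 (cv2) and the standard library are available. Lean on these libraries where they do the work, as an engineer would, in place of code of your own. Each camera call takes 0.05 s, during which the arm holds its last target. There are 200 camera calls.

## Task

The black transit cap on the bolted-down compressor belongs on the bare port of the compressor in the wooden cradle. Press its two side tabs together to free it and lift it off without wrenching, then seat it straight on the other port and, tabs still pressed in, push it gently down against the springy gasket so that both tabs latch under the rim when you let go. Do not crush the tabs or lean hard on either compressor, and leave the other parts on the bench where they are.

Things in the scene. Friction and masses are not known exactly. Their poses are not given: they have to be found in the camera images.
- cap_grip (a point): loose black transit cap, 85 g: plate 66 (x) x 72 (y) x 5 mm with two upright side tabs facing each other in y, each 22 mm wide, 5 thick, tops 29 mm above the plate's top; 52 mm over their outer faces when free, 40 pressed in. Point: midway between the tabs, 15 mm above the plate's top, 14 below the tabs' tops. z up, y: line along which the tabs are pressed. Half a turn makes no difference.
- cap_under (a point): centre of the underside of the cap's plate (20 mm under cap_grip, same axes). Below it hang a skirt, 40 x 45 mm, 9 mm deep, lower half tapered, with 1.5 mm of play all round in a port, and one leg under each tab, ending 14 mm under the plate in an outward barb whose catching top face is 9 mm under the plate. Barbs pass the rim only with both tabs pressed in.
- tab_left (a joint): inward travel of the cap's +y tab in m: 0 = sprung fully out (latching), 0.006 = pressed to its stop. Its spring resists with 3.5 N at 0, 9.5 N at the stop; pressed with over some 45 N it would break. Beyond about 0.0035 its barb is clear of the rim. If let go too high in a port, the barb rubs on the rim's inside and stays near 0.0035: not latched.
- tab_right (a joint): the same for the cap's -y tab
- plate_a: dark steel plate, 200 x 150 x 10 mm, fixed to the bench, with a compressor bolted rigidly on it: the one that wears the cap at the start, latched, cap y along this y. Origin: centre of the plate's underside; x along the compressor (pulley at -x), z up. The port rim is 138 mm above the origin; port and gasket are like those at port_b.
- cradle_b: light wooden cradle, 200 x 150 mm, fixed to the bench, in which the other, bare compressor lies, pulley at -x. Origin: centre of its underside, z up. The compressor is held stiffly but has sunk straight down into the cradle by an amount that is not measured, 0 to 14 mm.
- port_b (a point): fixed in the cradle, 156 mm above its underside, cradle axes: centre of the bare port at the height its metal rim would have with no sinking; the true rim is 0 to 14 mm straight below. Recess 43 (x) x 48 (y) mm, 23 deep, in a metal block 68 x 80 mm; its rim, 6 mm thick, is undercut on both y sides, where the barbs catch.
- gasket_b (a point): 6 mm above port_b, also without the sinking: top of the springy rubber gasket around the opening. The cap's plate lands on it. Gives 5 mm: 2 N to start, then 2 N per mm, 12 N when flat, then solid. Let the tabs out while the cap is held down on the flat gasket with 13 to 18 N (over 22 is too hard): the barbs spread under the rim, and the gasket then lifts the cap against them, plate 3 mm above the rim.
- bracket: bystander: flat aluminium bracket lying on the bench, 95 x 34 x 10 mm
- idler: bystander: aluminium idler pulley lying flat, 56 mm across, 24 mm high
- block: bystander: upright aluminium block 30 x 45 x 55 mm
- bolt: bystander: bolt standing on its head, 40 mm high
- spray: bystander: spray can 66 mm across, 150 mm high
- spray2: bystander: spray can 66 mm across, 130 mm high
Not all that is in view belongs to the job. Of the things that look like the part that bears cap_grip, the larger one is meant. Leave any blue look-alike of the cradle_b alone.

How it is judged:
By the outcome, as a careful person would: the job done as asked, in the order asked, and still so for the second after the job is handed in, with the robot touching nothing.
It also fails if it takes over 48 s, if anything falls off the work surface, if the arm or the gripper's body presses on something with over 40 N, if the wrist force passes 120 N, or if a joint passes its speed limit or range.

## Working session

There is one attempt and no reset: what is moved stays moved. The work goes in short steps, Python scripts to look and compute and a shell command to move; the robot and the scene stay as the last step left them, time stands still between calls to the robot, and variables do not carry over. Pictures are saved under pics/ and viewed, at most 10 in all, crops included, and the job is handed in when it is done.

```bash
mkdir -p pics; ls; python3 - <<'E'
from rig import *
import cv2
o=get_obs(); print(o)
for n in("top","side"):
    cv2.imwrite(f"pics/{n}0.png",get_image(n)); m=camera_model(n); print(m)
E
```

```text
pics
{'t': 0.0, 'q': array([ 1.49460726e+00,  2.55737854e-01,  1.07014816e-01, -4.64903728e-04,
       -1.42391151e+00, -2.84591753e-01]), 'joint_vel': array([ 1.63455210e-03,  1.90831641e-03,  4.10246519e-04, -1.86482471e-05,
        1.93072048e-04, -1.54413279e-03]), 'joint_efforts': array([-5.05977623e-04, -3.86627054e+01,  2.37941658e+01,  5.36524370e+00,
       -6.19527287e-03, -1.04380828e-05]), 'ee_pos': array([0.19391314, 0.51409377, 0.20150625]), 'orientation': array([ 9.38036961e-04,  9.83767139e-01, -1.79447259e-01, -1.33071272e-04]), 'ft_force': array([ 0.90878943, -0.33938997, -0.57678856]), 'torque': array([0.01774717, 0.05454164, 0.02170801]), 'grasp_force': 0.0, 'opening': 0.08541501614859362}
{'camera_matrix': array([[427.26664519,   0.        , 317.88292944],
       [  0.        , 427.26664519, 200.41307164],
       [  0.        ,   0.        ,   1.        ]]), 'rvec': array([ 2.18027958, -2.13626382,  0.11525108]), 'tvec': array([-0.0057402 ,  0.46365365,  1.32748248])}
{'camera_matrix': array([[394.50005285,   0.        , 320.80070572],
       [  0.        , 394.50005285, 196.52680487],
       [  0.        ,   0.        ,   1.        ]]), 'rvec': array([ 2.30254383, -0.92866996,  0.33782928]), 'tvec': array([-0.35209792,  0.29635584,  0.90085337])}
```

View pics/top0.png

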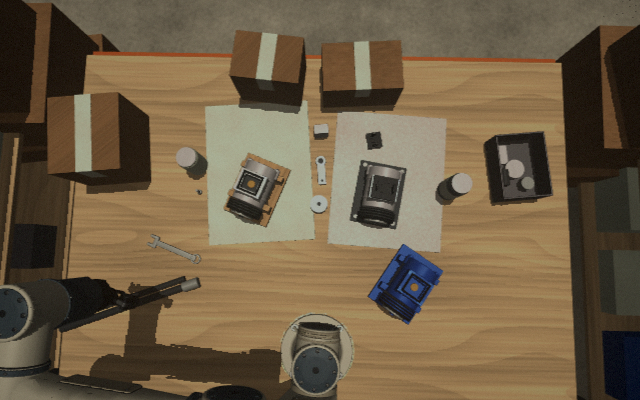

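View pics/side0.png

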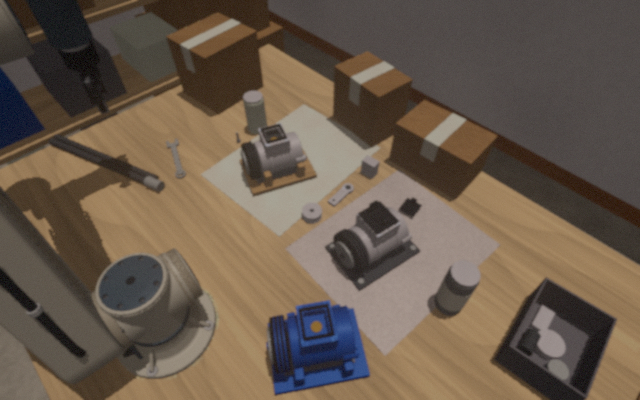

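The top view shows the cap candidates. One is the large cap on the grey compressor on the dark plate, at about (384,187). The other is a small loose black look-alike on the mat, at about (374,140). The meant cap is the larger one, on the plate. The target is the wooden cradle at (257,187), and the blue one at (405,285) is the decoy. I'll check both in close crops.

```bash
python3 - <<'E'
import cv2
t=cv2.imread("pics/top0.png"); s=cv2.imread("pics/side0.png")
g=lambda im,x,y,w,h,k:cv2.convertScaleAbs(cv2.resize(im[y:y+h,x:x+w],None,fx=k,fy=k,interpolation=cv2.INTER_CUBIC),alpha=1.5,beta=15)
a=g(t,215,145,80,90,5); b=g(t,340,145,80,90,5)
cv2.imwrite("pics/topc.png",cv2.hconcat([a,b]))
a=g(s,235,115,80,80,5); b=g(s,325,195,80,80,5)
cv2.imwrite("pics/sidec.png",cv2.hconcat([a,b]))
E
```

```text
(no output)
```

View pics/topc.png

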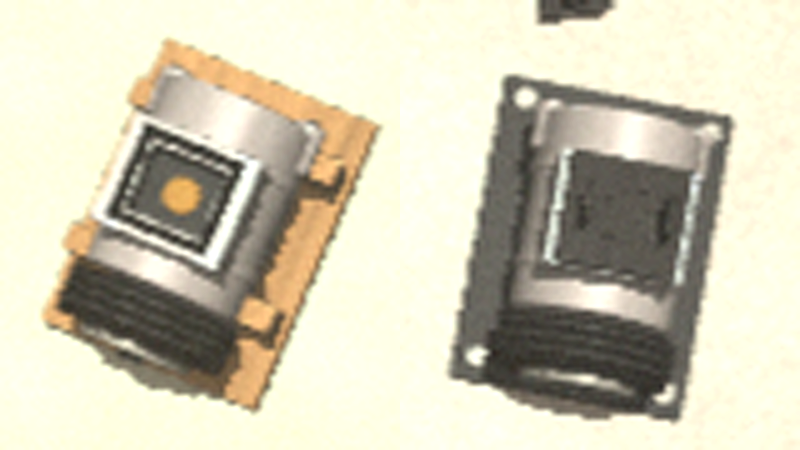

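View pics/sidec.png

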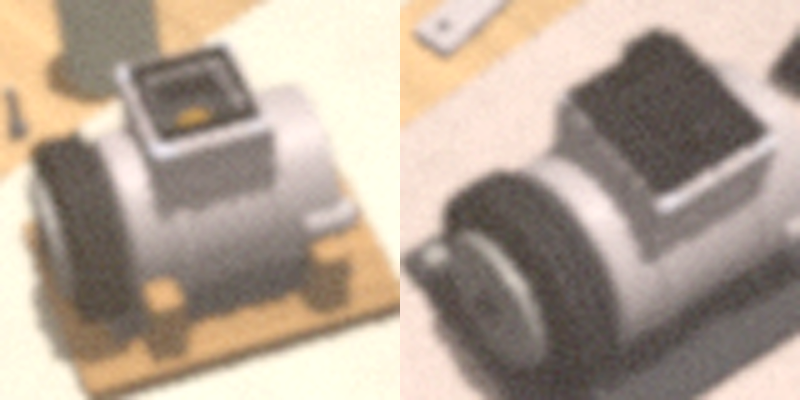

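The crops confirm it: right of the top crop is the large cap, on the bolted compressor on the dark plate. Left is the bare port, with the orange plug inside, in the wooden cradle. Now fitting the poses from corner pixels.

```bash
cat > h.py <<'E'
import numpy as np, cv2
from rig import camera_model
M={n:camera_model(n) for n in("top","side")}
def proj(n,P):
    m=M[n]; return cv2.projectPoints(np.float64(P).reshape(-1,3),m["rvec"],m["tvec"],m["camera_matrix"],None)[0].reshape(-1,2)
def rect(x,y,yaw,z,a,b):
    c,s=np.cos(yaw),np.sin(yaw)
    return np.array([[x+c*u-s*v,y+s*u+c*v,z] for u,v in((a,b),(a,-b),(-a,-b),(-a,b))])
E
cat > fit.py <<'E'
from h import *
from scipy.optimize import least_squares
def up(l,x,y): return (np.array(l)+.5)/5-.5+[x,y]
# order TL,TR,BR,BL (top image)
Ab=up([(507,76),(733,118),(680,420),(452,375)],260,145); Ab+= 0
Ab=up([(107,76),(333,118),(280,420),(52,375)],340,145)
Ak=up([(165,150),(300,172),(283,283),(145,275)],340,145)
As=up([(660,205-0),(770,138)],0,0)
Cb=up([(168,40),(380,125),(255,410),(45,325)],215,145)
Ck=up([(145,118),(270,158),(220,269),(95,220)],215,145)
Cs=up([(118,68),(220,45),(270,125),(158,152)],235,115)
Asd=up([(262,208),(372,140)],325,195) # front, right block corners
def match(P,n,pts):
    q=proj(n,P); D=np.linalg.norm(pts[:,None]-q[None],axis=2); return (q[D.argmin(1)]-pts).ravel()
def fA(p,s=1): return np.r_[(proj("top",rect(*p[:3],.010,.1,.075))-Ab).ravel(),(proj("top",rect(*p[:3],.138,.034,.040))-Ak).ravel()*.5, (match(rect(*p[:3],.138,.034,.04),"side",Asd)if s else [])]
def fC(p,s=1): return np.r_[(proj("top",rect(*p[:3],p[4],.1,.075))-Cb).ravel(),(proj("top",rect(*p[:3],p[3],.034,.040))-Ck).ravel(),(match(rect(*p[:3],p[3],.034,.04),"side",Cs) if s else[]),(p[4]-.012)/.01]
for f,p in((fA,[.5,-.17,-.1]),(fC,[.5,.17,-.4,.150,.012])):
    for s in(0,1):
        r=least_squares(f,p,args=(s,),x_scale=.01); p=r.x; print(r.x.round(4),np.degrees(r.x[2]).round(2)); 
    print(f(p).round(1))
E
python3 fit.py
```

```text
[ 0.4905 -0.1895 -0.1685] -9.66
[ 0.4909 -0.1885 -0.1672] -9.58
[-0.6 -0.3 -0.1 -0.3  0.2  0.2 -0.6  0.4 -0.2 -0.2 -0.2  0.1 -0.4  0.4
 -0.2 -1.3 -0.1  0.7  0.5  0.5]
[ 0.4983  0.1999 -0.3673  0.136   0.0102] -21.05
[ 0.4968  0.1989 -0.3674  0.148   0.0148] -21.05
[ 0.  -0.1  0.3  0.   1.   0.5 -0.2 -0.3 -1.1 -1.1 -0.8  1.2  0.   0.5
 -0.4 -0.1 -1.   0.1  1.4 -1.3  1.   0.2 -0.2  1.4  0.3]
```

```bash
cat > go.py <<'E'
import sys,numpy as np
from rig import get_obs
from scipy.spatial.transform import Rotation as R
x,y,z,yaw=map(float,sys.argv[1:5])
o=get_obs(); q=o["orientation"]; A=R.from_quat([q[1],q[2],q[3],q[0]])
G=R.from_euler('z',yaw,degrees=True)*R.from_euler('x',180,degrees=True)
best=min((A.inv()*G*R.from_euler('z',k,degrees=True) for k in(0,180)),key=lambda r:r.magnitude())
rv=best.as_rotvec(); d=A.inv().apply(np.array([x,y,z])-o["ee_pos"])
print("t",round(o["t"],2),"dmm",(d*1e3).round(1),"rows",(d/.25).round(4),"turn deg",np.degrees(rv).round(2),"rows",(rv/np.pi).round(4),"F",o["ft_force"].round(1),"op",round(o["opening"]*1e3,1),"gf",round(o["grasp_force"],1))
E
python3 -m pendant '[[0,0,-0.12,0,0,-0.031],[0,0,-0.12,0,0,-0.031],[0,0,0,0,0,0]]' 0.46 25; python3 -c "from rig import tcp_to_tips as t;print(t)"; python3 go.py 0.491 -0.1885 0.26 -9.6
```

```text
t: 0.4
ee_pos: [0.195, 0.5162, 0.2665]
orientation: [-0.003, 0.997, -0.082, 0.001]
ft_force: [0.5, 0.9, 1.4]
opening: 0.0622
grasp_force: 0.0
0.011
t 0.4 dmm [406.9 647.    2.4] rows [1.6276 2.5881 0.0097] turn deg [-0.41 -0.07  0.22] rows [-0.0023 -0.0004  0.0012] F [0.5 0.9 1.4] op 62.2 gf 0.0
```

```bash
Z='[0.0814,0.1294,0,0,0,0]'; python3 -m pendant '[[0.08,0.13,0,0,0,0],[0.08,0.13,0,0,0,0],[0.08,0.13,0,0,0,0],[0.08,0.13,0,0,0,0],[0.08,0.13,0,0,0,0],[0.08,0.13,0,0,0,0],[0.08,0.13,0,0,0,0],[0.08,0.13,0,0,0,0],[0.08,0.13,0,0,0,0],[0.08,0.13,0,0,0,0]]' && python3 -m pendant '[[0.08,0.13,0,0,0,0],[0.08,0.13,0,0,0,0],[0.08,0.13,0,0,0,0],[0.08,0.13,0,0,0,0],[0.08,0.13,0,0,0,0],[0.08,0.13,0,0,0,0],[0.08,0.13,0,0,0,0],[0.08,0.13,0,0,0,0],[0.08,0.12,0,0,0,0],[0,0,0,0,0,0],[0,0,0,0,0,0]]'; python3 go.py 0.491 -0.1885 0.19 -9.6
```

```text
t: 1.4
ee_pos: [0.3375, 0.1594, 0.2619]
orientation: [0.0, 0.997, -0.083, -0.0]
ft_force: [1.2, 0.4, 0.8]
opening: 0.0624
grasp_force: 0.0
t: 2.5
ee_pos: [0.4669, -0.1552, 0.2612]
orientation: [-0.0, 0.996, -0.084, -0.001]
ft_force: [0.4, 0.7, -1.0]
opening: 0.0626
grasp_force: 0.0
t 2.5 dmm [29.5 28.8 71.2] rows [0.1179 0.1152 0.2846] turn deg [-0.    0.13 -0.05] rows [-0.      0.0007 -0.0003] F [ 0.4  0.7 -1. ] op 62.6 gf 0.0
```

```bash
python3 -m pendant '[[0.06,0.058,0.09,0,0,0],[0.058,0.058,0.09,0,0,0],[0,0,0.08,0,0,0],[0,0,0,0,0,0],[0,0,0,0,0,0]]'; python3 go.py 0.491 -0.1885 0.158 -9.6; python3 - <<'E'
import cv2
from rig import get_image
from h import *
s=get_image("side"); t=get_image("top")
g=lambda im,x,y,w,h,k:cv2.convertScaleAbs(cv2.resize(im[y:y+h,x:x+w],None,fx=k,fy=k,interpolation=cv2.INTER_CUBIC),alpha=1.6,beta=20)
cv2.imwrite("pics/near.png",cv2.hconcat([g(s,325,150,80,100,5),g(t,345,140,80,100,5)]))
E
```

```text
t: 3.0
ee_pos: [0.4915, -0.1876, 0.1981]
orientation: [0.0, 0.997, -0.082, 0.0]
ft_force: [0.1, -0.4, 0.5]
opening: 0.0624
grasp_force: 0.0
t 3.0 dmm [-0.3  0.9 40.1] rows [-0.0013  0.0037  0.1605] turn deg [ 0.03 -0.02  0.15] rows [ 0.0001 -0.0001  0.0008] F [ 0.1 -0.4  0.5] op 62.4 gf 0.0
```

View pics/near.png

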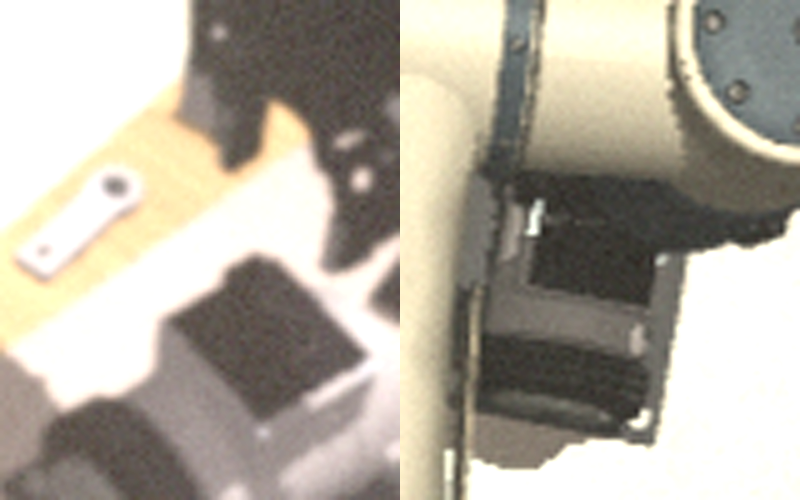

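Side crop: the two fingertips (235,165) and (345,260) hang above the cap on either side of its tabs, with the alignment as expected. Descending.

```bash
python3 -m pendant '[[0,0.004,0.04,0,0,0],[0,0,0.04,0,0,0],[0,0,0.03,0,0,0],[0,0,0.02,0,0,0],[0,0,0,0,0,0]]'; python3 -m pendant '[[0,0,0.015,0,0,0],[0,0,0.015,0,0,0],[0,0,0,0,0,0],[0,0,0,0,0,0]]';python3 go.py 0.491 -0.1885 0.158 -9.6
```

```text
t: 3.6
ee_pos: [0.4908, -0.1891, 0.1638]
orientation: [-0.0, 0.997, -0.083, -0.001]
ft_force: [-0.3, 0.1, 0.1]
opening: 0.0624
grasp_force: 0.0
t: 4.0
ee_pos: [0.4914, -0.1893, 0.1574]
orientation: [0.0, 0.997, -0.083, 0.0]
ft_force: [0.7, -0.0, -0.1]
opening: 0.0619
grasp_force: 0.0
t 4.0 dmm [-0.5 -0.7 -0.6] rows [-0.0022 -0.0028 -0.0023] turn deg [ 0.01 -0.    0.09] rows [ 0.     -0.      0.0005] F [ 0.7 -0.  -0.1] op 61.9 gf 0.0
```

```bash
python3 -m pendant '[[0,-0.002,0,0,0,0],[0,0,0,0,0,0],[0,0,0,0,0,0]]' 0.16 20; python3 -m pendant '[[0,0,0,0,0,0],[0,0,0,0,0,0]]';python3 go.py 0.491 -0.1885 0.158 -9.6
```

```text
t: 4.3
ee_pos: [0.4916, -0.1887, 0.1575]
orientation: [0.0, 0.997, -0.083, 0.0]
ft_force: [0.1, -0.9, -0.0]
opening: 0.0497
grasp_force: 0.0
t: 4.5
ee_pos: [0.4915, -0.1887, 0.1574]
orientation: [-0.0, 0.997, -0.083, 0.0]
ft_force: [1.2, 0.0, 0.2]
opening: 0.0496
grasp_force: 0.0
t 4.5 dmm [-0.5 -0.1 -0.6] rows [-0.0021 -0.0005 -0.0024] turn deg [-0.   -0.    0.09] rows [-0.     -0.      0.0005] F [1.2 0.  0.2] op 49.6 gf 0.0
```

```bash
python3 -m pendant '[[0,0,0,0,0,0],[0,0,0,0,0,0],[0,0,0,0,0,0]]' 0.08 20; python3 -m pendant '[[0,0,0,0,0,0],[0,0,0,0,0,0],[0,0,0,0,0,0],[0,0,0,0,0,0]]' -0.3 25
```

```text
t: 4.8
ee_pos: [0.4915, -0.1887, 0.1574]
orientation: [0.0, 0.997, -0.083, -0.0]
ft_force: [0.4, 0.6, 0.2]
opening: 0.046
grasp_force: 0.0
t: 5.2
ee_pos: [0.4915, -0.1887, 0.1574]
orientation: [-0.0, 0.997, -0.083, 0.0]
ft_force: [-0.8, 0.0, 0.4]
opening: 0.0296
grasp_force: 0.0
```

Closed to 30 mm without contact, so something is off. I'll look.

```bash
python3 - <<'E'
import cv2
from rig import get_image
from h import *
s=get_image("side"); t=get_image("top")
g=lambda im,x,y,w,h,k:cv2.convertScaleAbs(cv2.resize(im[y:y+h,x:x+w],None,fx=k,fy=k,interpolation=cv2.INTER_CUBIC),alpha=1.6,beta=20)
cv2.imwrite("pics/near2.png",cv2.hconcat([g(s,325,150,80,100,5),g(t,345,140,80,100,5)]))
c,sn=np.cos(-.1672),np.sin(-.1672)
for z in(.138,.146,.175): print(z,((proj("side",rect(.491,-.1885,-.1672,z,.011,.026 if z>.15 else .036))-[325,150])*5).round())
print(((proj("side",[[.4915,-.1887,.1574-.011],[.4915,-.1887,.1574]])-[325,150])*5).round())
E
```

```text
0.138 [[231. 281.]
 [329. 383.]
 [293. 405.]
 [195. 302.]]
0.146 [[233. 271.]
 [332. 372.]
 [295. 395.]
 [197. 291.]]
0.175 [[253. 246.]
 [326. 320.]
 [289. 342.]
 [216. 267.]]
[[264. 330.]
 [267. 316.]]
```

View pics/near2.png

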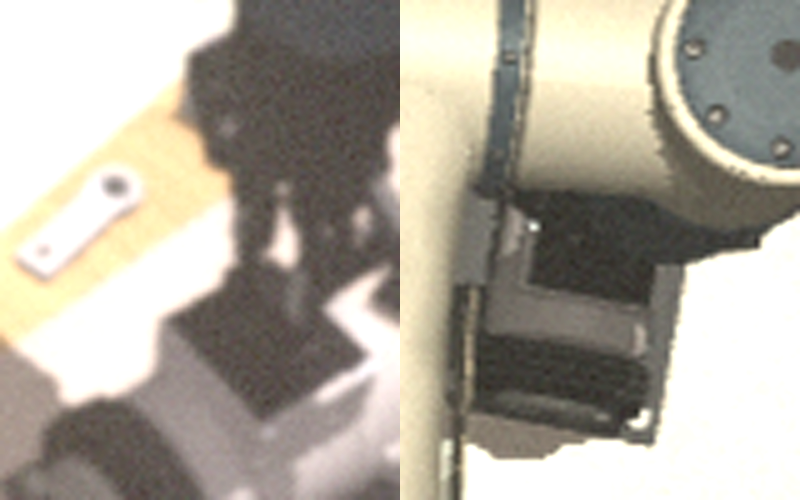

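```bash
python3 - <<'E'
from h import *
o=[]
for f,P,op in(("near",[.4915,-.1876,.1981],.0624),("near2",[.4915,-.1887,.1574],.0296)):
    im=cv2.imread(f"pics/{f}.png")[:,:400]
    im=cv2.LUT(im,np.clip((np.arange(256)/255)**.6*255,0,255).astype(np.uint8))
    d=lambda Q,c: cv2.polylines(im,[np.round((proj("side",Q)-[325,150]+.5)*5).astype(np.int32)],True,c,1)
    x,y,w=.491,-.1885,-.1672
    d(rect(x,y,w,.146,.033,.036),(0,0,255)); d(rect(x,y,w,.138,.034,.04),(0,255,0))
    n=np.array([-np.sin(w),np.cos(w)])
    for k in(-1,1):
        c=np.array([x,y])+k*.0235*n; d(rect(*c,w,.175,.011,.0025),(0,255,255))
        c=np.array(P[:2])+k*(op/2+.005)*n; d(rect(*c,w,P[2]-.011,.011,.005),(255,0,255))
    o.append(im)
cv2.imwrite("pics/ov.png",cv2.hconcat(o))
E
```

```text
(no output)
```

View pics/ov.png

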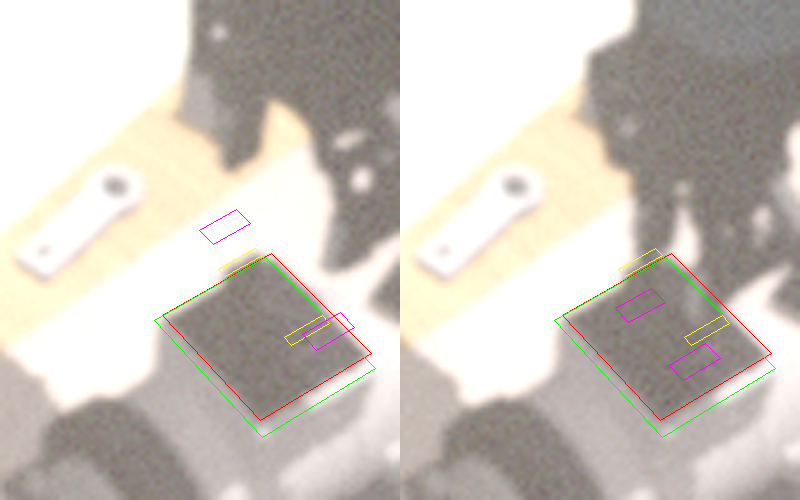

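```bash
python3 - <<'E'
from h import *
for z in (.19,.2015,.21,.25): print(z,proj("top",[.1939,.5141,z]),proj("side",[.1939,.5141,z]))
t=cv2.imread("pics/top0.png"); s=cv2.imread("pics/side0.png")
g=lambda im,x,y,w,h,k:cv2.convertScaleAbs(cv2.resize(im[y:y+h,x:x+w],None,fx=k,fy=k,interpolation=cv2.INTER_CUBIC),alpha=2,beta=20)
cv2.imwrite("pics/st.png",cv2.hconcat([g(t,60,250,100,100,4),g(s,50,40,100,100,4)]))
E
```

```text
0.19 [[128.38852355 288.03687074]] [[111.85684737 117.85286254]]
0.2015 [[126.48335674 288.41582102]] [[110.1314028  114.49010799]]
0.21 [[125.05077499 288.700771  ]] [[108.83748838 111.96837146]]
0.25 [[118.01558303 290.10011719]] [[102.52683096  99.66940089]]
```

View pics/st.png

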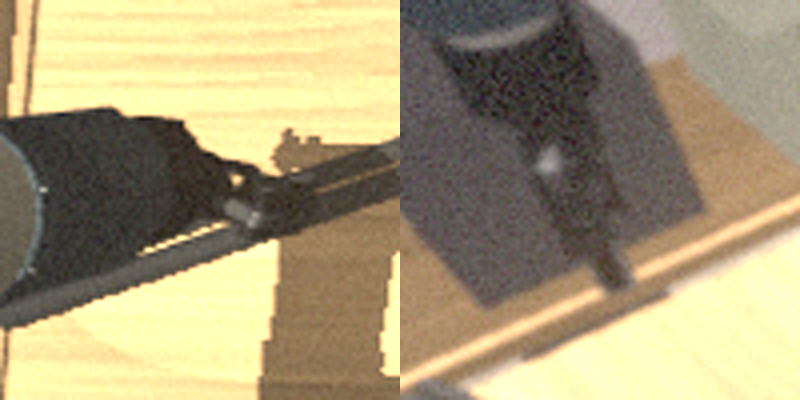

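Fingertips appear about 35 to 40 mm higher in the pictures than the reported TCP implies. That fits with closing over the tab tops and touching nothing. I'll open again, then lower in small steps while watching the force.

```bash
python3 -m pendant '[[0,0,0,0,0,0],[0,0,0,0,0,0],[0,0,0,0,0,0]]' 0.46 20 | tail -3; python3 -m pendant '[[0,0,0.008,0,0,0],[0,0,0.008,0,0,0],[0,0,0,0,0,0]]' | grep -E 'ee|ft'; python3 - <<'E'
from h import *
from rig import get_image
for n in M: m=M[n]; R,_=cv2.Rodrigues(m["rvec"]); print(n,(-R.T@m["tvec"]).round(3))
s=get_image("side")
g=lambda im,x,y,w,h,k:cv2.convertScaleAbs(cv2.resize(im[y:y+h,x:x+w],None,fx=k,fy=k,interpolation=cv2.INTER_CUBIC),alpha=2.6,beta=30)
im=g(s,345,170,60,60,10)
cv2.imwrite("pics/d1.png",im)
E
```

```text
ft_force: [0.1, -0.3, 0.3]
opening: 0.0629
grasp_force: 0.0
ee_pos: [0.4912, -0.1886, 0.1529]
ft_force: [-0.1, 0.1, -0.4]
top [ 0.309 -0.009  1.372]
side [ 0.012 -0.49   0.885]
```

View pics/d1.png

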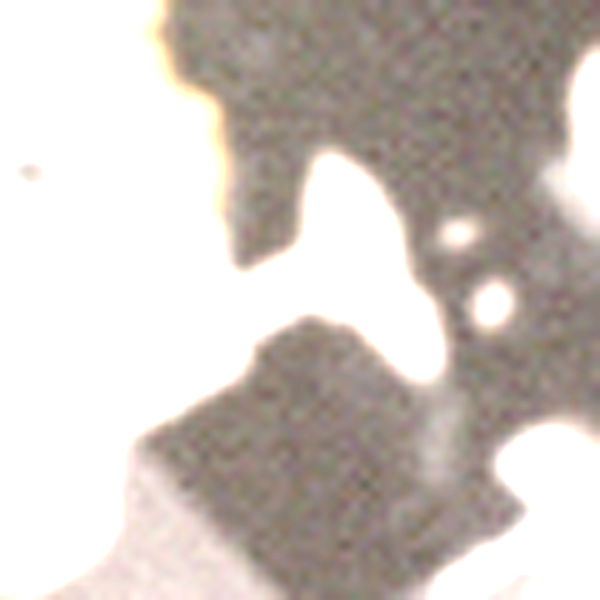

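The +y fingertip ends at about crop (270,260), full-image (372,196). That is clearly above the cap's tab bump at (376,202), so the fingers really are too high. Solving for the height.

```bash
python3 - <<'E'
from h import *
w=-.1672;n=np.array([-np.sin(w),np.cos(w)]);e=np.array([np.cos(w),np.sin(w)])
print("obs corners (369.5,196.8) (374.5,194.2)")
for z in(.142,.155,.165,.175,.185,.195):
    print(z,[proj("side",np.r_[np.array([.4912,-.1886])+n*b+e*a,z])[0].round(1).tolist() for a in(-.011,.011) for b in(.031,.043)])
E
```

```text
obs corners (369.5,196.8) (374.5,194.2)
0.142 [[365.6, 210.6], [362.4, 207.3], [372.8, 206.5], [369.6, 203.3]]
0.155 [[366.1, 207.3], [362.9, 204.0], [373.3, 203.1], [370.1, 199.9]]
0.165 [[366.5, 204.6], [363.3, 201.3], [373.8, 200.5], [370.6, 197.2]]
0.175 [[366.9, 201.9], [363.6, 198.6], [374.3, 197.8], [371.0, 194.5]]
0.185 [[367.3, 199.2], [364.0, 195.9], [374.7, 195.0], [371.4, 191.8]]
0.195 [[367.7, 196.4], [364.4, 193.1], [375.2, 192.3], [371.9, 189.0]]
```

```bash
python3 - <<'E'
from h import *
from rig import get_image
s=sum(get_image("side").astype(float) for _ in range(4))/4
g=s.mean(2).round().astype(int)
print("cols 362..377, rows 188..214"); print(g[188:214:1,362:378])
w=-.1672;n=np.array([-np.sin(w),np.cos(w)]);e=np.array([np.cos(w),np.sin(w)])
print("right: cols 380..396 rows 200..224"); print(g[200:224,380:396])
for z in(.142,.155,.165,.175,.185,.195):
    print(z,[proj("side",np.r_[np.array([.4912,-.1886])+n*b+e*a,z])[0].round(1).tolist() for a in(-.011,.011) for b in(-.031,-.043)])
E
```

```text
cols 362..377, rows 188..214
[[134 135 137 131 111  82  64  54  46  41  42  43  43  65 104 136]
 [134 135 134 127 106  80  61  52  44  41  42  38  47  73 111 140]
 [134 134 133 124 102  74  60  51  43  43  43  40  49  79 118 144]
 [136 136 134 127 103  77  58  48  44  42  40  42  51  86 125 148]
 [135 136 136 131 112  84  58  47  39  42  43  46  54  93 130 148]
 [136 140 142 139 122  90  64  48  42  43  41  46  64 100 135 150]
 [142 149 151 147 126  95  63  48  43  44  48  57  83 118 143 153]
 [150 156 158 152 131  95  63  48  46  55  70  94 114 137 152 156]
 [156 159 160 154 136 107  75  62  72  92 111 128 142 151 155 156]
 [159 159 160 157 148 130 106 100 113 130 141 150 154 156 155 156]
 [159 159 158 157 156 148 139 137 144 151 154 155 156 156 156 157]
 [159 158 158 157 157 157 155 155 156 156 156 154 152 149 148 150]
 [158 158 158 158 159 159 158 159 158 156 152 145 134 122 117 126]
 [158 158 158 160 160 160 159 158 153 148 138 122 100  83  77  90]
 [160 158 159 158 160 159 156 151 141 126 105  84  64  51  51  57]
 [160 159 158 158 158 157 151 135 112  88  66  51  44  38  43  46]
[... 2041 characters left out ...]
  54]
 [ 38  38  39  38  45  45  48  45  44  46  45  46  45  46  44  47]
 [ 36  39  39  43  46  45  44  43  43  42  43  48  47  44  47  48]
 [ 38  36  38  41  42  43  40  40  42  43  44  47  46  45  47  54]
 [ 38  39  39  39  39  38  39  41  43  45  45  47  51  55  62  78]]
0.142 [[382.5, 228.4], [385.9, 232.0], [389.8, 224.0], [393.2, 227.5]]
0.155 [[383.2, 225.1], [386.6, 228.7], [390.6, 220.7], [394.1, 224.2]]
0.165 [[383.7, 222.5], [387.2, 226.2], [391.2, 218.1], [394.7, 221.7]]
0.175 [[384.3, 219.9], [387.8, 223.6], [391.8, 215.5], [395.4, 219.0]]
0.185 [[384.9, 217.2], [388.5, 220.9], [392.5, 212.8], [396.1, 216.3]]
0.195 [[385.5, 214.5], [389.1, 218.2], [393.1, 210.0], [396.7, 213.6]]
```

```bash
python3 - <<'E'
from h import *
w=-.1672
f=lambda P,o:(((proj("top",P)-[345,140]+.5)*5)+[400,0]).round().tolist()
for nm,dx,dy,dz in(("none",0,0,0),("z",0,0,.038),("xy",.027,.017,0)):
    c=(.4915+dx,-.1876+dy)
    print(nm,"body",f(rect(*c,w,.26+dz,.038,.0425),0),"top of wrist",f([c[0],c[1],.40+dz],0))
    for k in(-1,1): print("  tip",k,f(rect(c[0]-k*.036*np.sin(w),c[1]+k*.036*np.cos(w),w,.194+dz,.011,.005),0))
E
python3 - <<'E'
import sys; sys.path.insert(0,'.')
from rig import get_image
import cv2,numpy as np
t=get_image("top"); cv2.imwrite("pics/topnow.png",t)
g=t.mean(2).round().astype(int); print(g[168:196:2,362:404:2])
E
```

```text
none body [[561.0, 124.0], [720.0, 153.0], [696.0, 294.0], [536.0, 264.0]] top of wrist [[677.0, 160.0]]
  tip -1 [[668.0, 218.0], [685.0, 222.0], [679.0, 260.0], [661.0, 257.0]]
  tip 1 [[540.0, 195.0], [558.0, 198.0], [551.0, 236.0], [533.0, 233.0]]
z body [[571.0, 109.0], [735.0, 139.0], [711.0, 285.0], [545.0, 254.0]] top of wrist [[693.0, 144.0]]
  tip -1 [[680.0, 207.0], [699.0, 211.0], [692.0, 251.0], [674.0, 247.0]]
  tip 1 [[549.0, 183.0], [567.0, 186.0], [560.0, 226.0], [542.0, 223.0]]
xy body [[529.0, 73.0], [688.0, 102.0], [664.0, 242.0], [504.0, 212.0]] top of wrist [[641.0, 102.0]]
  tip -1 [[637.0, 170.0], [655.0, 173.0], [648.0, 211.0], [631.0, 208.0]]
  tip 1 [[510.0, 146.0], [528.0, 150.0], [521.0, 188.0], [503.0, 184.0]]
[[ 59  44  45  50 100  98 100 102 104  99 103 105 104 103 105 109 101  62
   48  37  76]
 [ 41  56  44  53  91  90  90  92  91  95  96  96  95  95  94  97 100 100
   51  42  45]
 [ 40  31  47  53  84  84  82  83  82  83  82  85  86  87  87  91  93  91
   52  49  44]
 [ 33  35  49  56  69  68  68  67  69  70  69  74  75  76  79  79  82  83
   55  54
[... 196 characters left out ...]
4  24  23  29  26  23  19  22  26  26  21  29  25  26  33  39
   42  44  42]
 [ 57  44  24  20  20  23  23  22  22  24  20  23  25  25  24  30  24  31
   37  44  45]
 [ 59  43  58  56  62  31  23  19  21  23  22  26  29  23  26  26  27  23
   27  32  42]
 [ 61  28  65  87  54  39  35  24  22  24  19  21  24  25  26  18  28  25
   28  27  26]
 [ 57  30  71  68  60  30  23  23  25  22  19  22  25  26  27  30  25  20
   25  27  25]
 [ 38  38  72  49  60  19  22  19  26  21  23  25  23  25  23  23  25  23
   22  25  30]
 [ 42  50  48  48  50  22  21  20  20  20  21  25  19  25  25  24  29  30
   27  31  43]
 [ 42  46  53  44  46  24  21  23  25  20  24  21  25  22  22  20  20  50
   58  56 133]]
```

```bash
python3 - <<'E'
from h import *
Pm={n:M[n]["camera_matrix"]@np.c_[cv2.Rodrigues(M[n]["rvec"])[0],M[n]["tvec"]] for n in M}
for a,b in(((122,302),(103.5,111)),((125,304),(103.5,111)),((127,307),(103.5,111)),((120,294),(103.5,111)),((122,302),(90,102))):
    X=cv2.triangulatePoints(Pm["top"],Pm["side"],np.float64(a),np.float64(b)).ravel(); X=X[:3]/X[3]; print(a,b,X.round(3),proj("top",X).round(1),proj("side",X).round(1))
a=2*np.radians(-10.34);ty=np.array([np.sin(a),-np.cos(a)]);tx=np.array([np.cos(a),np.sin(a)])
for k in(-1,1): 
  for z in (.2035,.24):
    p=np.r_[np.array([.1939,.5141])+k*.045*ty,z]; print(k,z,p.round(3),proj("top",p).round(1),proj("side",p).round(1))
t=cv2.imread("pics/top0.png").mean(2).astype(int); print(t[280:316:2,100:146:2])
E
```

```text
(122, 302) (103.5, 111) [0.171 0.509 0.226] [[123.6 298.1]] [[ 98.8 111.7]]
(125, 304) (103.5, 111) [0.168 0.496 0.235] [[126.7 299.8]] [[ 98.4 111.7]]
(127, 307) (103.5, 111) [0.164 0.486 0.243] [[129.1 301.8]] [[ 97.2 111.9]]
(120, 294) (103.5, 111) [0.182 0.525 0.213] [[120.3 293.1]] [[102.5 111.2]]
(122, 302) (90, 102) [0.164 0.493 0.27 ] [[121.6 303.1]] [[ 91.3 101.8]]
-1 0.2035 [0.21  0.556 0.204] [[111.1 282.2]] [[108.5 104.3]]
-1 0.24 [0.21  0.556 0.24 ] [[104.3 283.2]] [[102.9  93.3]]
1 0.2035 [0.178 0.472 0.204] [[141.3 294.8]] [[111.3 123.9]]
1 0.24 [0.178 0.472 0.24 ] [[135.4 296.3]] [[105.5 112.9]]
[[ 17  13  22  87 111 114 111 111 112 113 112 112 110 113 114 115 112 110
  108 112 109 109 112]
 [ 14  13  14  40 117 113 110 111 108 110 106 110 110 106 108 106  46 107
  107 109 108 109 107]
 [ 18  13  17  13  41 115 111 112 111 116 113 113 115 114 112  77  47  48
   80  45  93 111 113]
 [ 16   9  12  10  17  94 113 109 113 111 114 110 109 112 106  45  44  49
   46  46  46  47  47]
 [ 18  15  13  13  17  13  12  93 116 119 118 114 118 118  76  49  49  47
   47  46  42  50  
[... 565 characters left out ...]
 17  18  24  23  22]
 [ 17  16  10  17  14  19   9  19  39  47  48  39  28  18  16  13  15  12
   15  20  24  20  17]
 [ 13  16  10  15  17  20  17  18  19  32  48  52  53  28  25  20  11  21
   17  22  23  23  36]
 [ 17  14  13  20  32  39  39 118  64  31  24  56  33  20  16  21  18  15
   20  32  49  52  52]
 [ 10  14  31  41 103  75  33  34  39  35  24  28  15  13  17  16  19  30
   49  50  53  52  53]
 [ 40 112  77  30  38  34  38  38  40  38  40  30  39  47 128  51  52  54
   52  50  51  52  55]
 [ 35  32  35  36  39  36  39  37  32  41  44 109 128 127 125  55  51  51
   55  55  53  58  54]
 [ 37  43  38  35  34  31  28  43 109 124 123 123 125 124 123  48  50  53
   52  49  52  49  51]]
```

Both views at the start pose agree with fingertips about 37 mm higher than the reported TCP implies (start pose near finger at top (135,296), side (104,111)). A sideways offset doesn't fit them. So I'll descend gently until the tips feel the plate.

```bash
python3 -m pendant '[[0,0,0.03,0,0,0],[0,0,0.03,0,0,0],[0,0,0.02,0,0,0],[0,0,0,0,0,0]]'|grep -E 'ee|ft'; python3 -m pendant '[[0,0,0.008,0,0,0],[0,0,0.008,0,0,0],[0,0,0,0,0,0]]'|grep -E 'ee|ft'
```

```text
ee_pos: [0.4907, -0.1886, 0.1321]
ft_force: [0.6, -0.9, -0.5]
ee_pos: [0.4914, -0.1887, 0.1292]
ft_force: [0.3, 0.1, 1.0]
```

```bash
python3 -m pendant '[[0,0,0.008,0,0,0],[0,0,0.008,0,0,0],[0,0,0,0,0,0]]'|grep -E 'ee|ft'
```

```text
ee_pos: [0.4913, -0.1886, 0.1251]
ft_force: [-0.3, 0.2, -0.6]
```

```bash
python3 -m pendant '[[0,0,0.008,0,0,0],[0,0,0.006,0,0,0],[0,0,0,0,0,0]]'|grep -E 'ee|ft';  python3 -m pendant '[[0,0,0,0,0,0],[0,0,0,0,0,0],[0,0,0,0,0,0]]' 0.2 20|tail -3; python3 -m pendant '[[0,0,0,0,0,0],[0,0,0,0,0,0]]' 0.13 20
```

```text
ee_pos: [0.4913, -0.1887, 0.1216]
ft_force: [-0.3, -0.3, -0.2]
ft_force: [0.6, 2.2, 0.6]
opening: 0.0513
grasp_force: 5.3
t: 8.0
ee_pos: [0.4916, -0.1889, 0.1224]
orientation: [0.0, 0.997, -0.083, 0.0]
ft_force: [-1.0, 1.3, 3.3]
opening: 0.048
grasp_force: 6.1
```

Tabs are found at 51 mm, and the tips are just touching the plate. I'll back off 3.5 mm, shift 0.5 mm, then press the tabs.

```bash
python3 -m pendant '[[0,0,0,0,0,0],[0,0,0,0,0,0]]' 0.32 20|tail -3;  python3 -m pendant '[[0,-0.002,-0.014,0,0,0],[0,0,0,0,0,0],[0,0,0,0,0,0],[0,0,0,0,0,0]]' 0.13 20; python3 -m pendant '[[0,0,0,0,0,0],[0,0,0,0,0,0],[0,0,0,0,0,0],[0,0,0,0,0,0]]' -0.06 25
```

```text
ft_force: [-0.0, 0.2, -0.0]
opening: 0.0566
grasp_force: 0.0
t: 8.6
ee_pos: [0.4908, -0.188, 0.1242]
orientation: [-0.0, 0.997, -0.083, -0.001]
ft_force: [1.3, -1.5, -11.9]
opening: 0.0485
grasp_force: 8.4
t: 9.0
ee_pos: [0.4922, -0.1885, 0.1266]
orientation: [0.0, 0.997, -0.083, 0.001]
ft_force: [-1.6, 0.4, 5.2]
opening: 0.0404
grasp_force: 9.2
```

```bash
python3 -m pendant '[[0,0,0,0,0,0],[0,0,0,0,0,0],[0,0,0,0,0,0]]' -0.3 25; python3 -m pendant '[[0,0,-0.008,0,0,0],[0,0,-0.008,0,0,0],[0,0,-0.008,0,0,0],[0,0,0,0,0,0],[0,0,0,0,0,0]]'; python3 go.py 0.491 -0.1885 0.25 -9.6
```

```text
t: 9.3
ee_pos: [0.4922, -0.1886, 0.1263]
orientation: [0.0, 0.997, -0.083, 0.001]
ft_force: [-1.1, -0.4, 5.1]
opening: 0.0386
grasp_force: 27.5
t: 9.8
ee_pos: [0.4914, -0.188, 0.131]
orientation: [-0.0, 0.997, -0.083, -0.0]
ft_force: [-0.5, -0.6, -1.3]
opening: 0.0388
grasp_force: 25.9
t 9.8 dmm [  -0.4    0.5 -119. ] rows [-0.0017  0.002  -0.4761] turn deg [-0.02  0.03  0.09] rows [-0.0001  0.0002  0.0005] F [-0.5 -0.6 -1.3] op 38.8 gf 25.9
```

```bash
python3 -m pendant '[[0,0,-0.016,0,0,0],[0,0,-0.016,0,0,0],[0,0,-0.016,0,0,0],[0,0,-0.02,0,0,0],[0,0,-0.03,0,0,0]]'|grep -E 'ft|open'; python3 -m pendant '[[0,0,-0.06,0,0,0],[0,0,-0.08,0,0,0],[0,0,-0.08,0,0,0],[0,0,-0.06,0,0,0],[0,0,-0.03,0,0,0],[0,0,0,0,0,0],[0,0,0,0,0,0]]'; python3 go.py 0.497 0.199 0.22 -21.05
```

```text
ft_force: [0.6, -0.6, 0.1]
opening: 0.0385
t: 11.0
ee_pos: [0.4913, -0.188, 0.2327]
orientation: [-0.0, 0.997, -0.083, -0.0]
ft_force: [-0.2, -0.2, -1.1]
opening: 0.0387
grasp_force: 25.9
t 11.0 dmm [ -58.3 -382.6   12.9] rows [-0.2332 -1.5305  0.0518] turn deg [-0.02  0.06 11.54] rows [-0.0001  0.0003  0.0641] F [-0.2 -0.2 -1.1] op 38.7 gf 25.9
```

```bash
cat > edge.py <<'E'
from h import *
from scipy.optimize import least_squares
from scipy.ndimage import map_coordinates
I={n:cv2.GaussianBlur(cv2.imread(f"pics/{n}0.png"),(0,0),.6).astype(float).mean(2) for n in M}
def resid(n,R,rng,sides=(0,1,2,3)):
    out=[]
    for i in sides:
        T=np.linspace(.12,.88,15)[:,None]; P=R[i]*(1-T)+R[(i+1)%4]*T
        q=proj(n,P); d=q[-1]-q[0]; d/=np.linalg.norm(d); nn=np.array([-d[1],d[0]])
        s=np.arange(-rng,rng+.01,.1); c=q[:,None]+s[None,:,None]*nn
        v=map_coordinates(I[n],[c[...,1],c[...,0]],order=1)
        g=np.abs(np.gradient(v,axis=1)).mean(0) if 0 else np.abs(np.gradient(v,axis=1))
        k=g.argmax(1); ok=g.max(1)>1.0
        out.append(np.where(ok,s[k],0))
    return np.concatenate(out)
def fit(p,parts,it=12):
    p=np.array(p,float)
    for j in range(it):
        rng=3 if j<4 else 1.8
        f=lambda p:np.concatenate([resid(n,fn(p),rng,sd) for n,fn,sd in parts])
        r0=f(p); J=[]
        g=lambda p:np.concatenate([np.sum((proj(n,lines(fn(p),sd))-0),axis=1)*0 for n,fn,sd in parts])
        # jacobian: normal displacement of model edges
        def nd(pp):
            o=[]
            for n,fn,sd in parts:
                for i in sd:
                    T=np.linspace(.12,.88,15)[:,None]; A,B=fn(p),fn(pp)
                    qa=proj(n,A[i]*(1-T)+A[(i+1)%4]*T); qb=proj(n,B[i]*(1-T)+B[(i+1)%4]*T)
                    d=qa[-1]-qa[0]; d/=np.linalg.norm(d); o.append((qb-qa)@np.array([-d[1],d[0]]))
            return np.concatenate(o)
        J=np.stack([nd(p+1e-5*np.eye(len(p))[k])/1e-5 for k in range(len(p))],1)
        w=1/(1+(r0/.5)**2)
        p=p+.8*np.linalg.lstsq(J*w[:,None],r0*w,rcond=None)[0]
    print(p.round(4),np.degrees(p[2]).round(2),"med|r|",np.median(abs(r0)).round(2))
    k=0
    for n,fn,sd in parts: print("  ",n,[np.median(r0[k+15*i:k+15*i+15]).round(2) for i in range(len(sd))]); k+=15*len(sd)
    return p
al=(0,1,2,3)
A=[.491,-.1885,-.1672]
fit(A,[("top",lambda p:rect(*p[:3],.010,.1,.075),(0,1,3)),("top",lambda p:rect(*p[:3],.138,.034,.04),(1,3)),("side",lambda p:rect(*p[:3],.138,.034,.04),(1,2))])
for s in(("top",),("top","side")):
  for b in (0,1):
    fit([.4968,.1989,-.3674,.148,.0148][:5 if b else 4],[(n,lambda p:rect(*p[:3],p[3],.034,.04),al) for n in s]+([("top",lambda p:rect(*p[:3],p[4],.1,.075),(0,1,3))] if b else []))
E
python3 edge.py
```

```text
[ 0.4912 -0.1877 -0.1762] -10.1 med|r| 0.5
   top [np.float64(0.0), np.float64(-0.1), np.float64(-0.2)]
   top [np.float64(1.0), np.float64(0.2)]
   side [np.float64(1.8), np.float64(1.8)]
[ 0.5174  0.2216 -0.3905  0.0077] -22.37 med|r| 0.2
   top [np.float64(0.1), np.float64(-0.1), np.float64(0.6), np.float64(-0.1)]
[ 0.5036  0.2012 -0.3848  0.1363 -0.0151] -22.04 med|r| 0.3
   top [np.float64(1.8), np.float64(0.0), np.float64(0.0), np.float64(1.8)]
   top [np.float64(0.0), np.float64(0.1), np.float64(0.7)]
[ 0.4961  0.2028 -0.4036  0.1429] -23.13 med|r| 0.5
   top [np.float64(0.7), np.float64(0.1), np.float64(0.7), np.float64(1.8)]
   side [np.float64(0.0), np.float64(0.1), np.float64(-1.3), np.float64(0.2)]
[ 0.5027  0.2006 -0.3836  0.1426 -0.0099] -21.98 med|r| 0.3
   top [np.float64(1.5), np.float64(-0.1), np.float64(0.2), np.float64(1.8)]
   side [np.float64(1.8), np.float64(0.1), np.float64(0.9), np.float64(0.1)]
   top [np.float64(0.0), np.float64(0.1), np.float64(0.6)]
```

```bash
python3 - <<'E'
from h import *
o=[]
x,y,w=.4968,.1989,-.3674
for n,(X,Y) in(("top",(229,163)),("side",(254,118))):
    im=cv2.imread(f"pics/{n}0.png")[Y:Y+46,X:X+40]
    im=cv2.convertScaleAbs(cv2.resize(im,None,fx=10,fy=10,interpolation=cv2.INTER_CUBIC),alpha=1.5,beta=10)
    d=lambda Q,c: cv2.polylines(im,[np.round((proj(n,Q)-[X,Y]+.5)*10).astype(np.int32)],True,c,1)
    d(rect(x,y,w,.148,.034,.04),(0,255,0)); d(rect(x,y,w,.148,.0215,.024),(0,0,255)); d(rect(x,y,w,.154,.0215,.024),(255,0,255))
    o.append(im)
cv2.imwrite("pics/ovB.png",cv2.hconcat(o))
E
```

```text
(no output)
```

View pics/ovB.png

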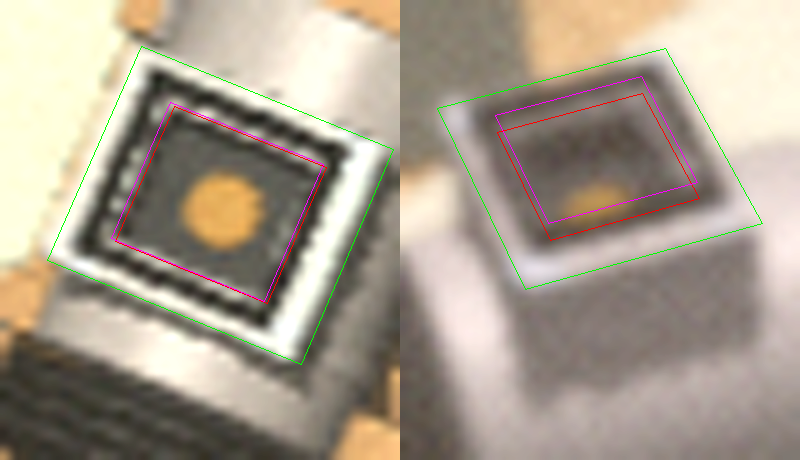

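Overlay: the fitted outlines lie on the block (top corners (142,47) and (300,363)), and the recess outline agrees in both views. The port is at (0.497, 0.199), yaw −21.05°, rim at about 0.148. Moving over.

```bash
python3 -m pendant '[[0,0,0,0,0,0.022],[0,0,0,0,0,0.022],[0,0,0,0,0,0.02],[0,0,0,0,0,0]]'|grep ee;  python3 go.py 0.4975 0.199 0.19 -21.05
```

```text
ee_pos: [0.491, -0.1881, 0.2323]
t 11.4 dmm [-133.  -363.5   42.4] rows [-0.532  -1.4542  0.1698] turn deg [ 0.02  0.12 -0.01] rows [ 0.0001  0.0007 -0.0001] F [ 0.3 -0.1 -1. ] op 38.5 gf 25.9
```

```bash
python3 -m pendant '[[-0.02,-0.06,0,0,0,0],[-0.04,-0.12,0,0,0,0],[-0.05,-0.14,0,0,0,0],[-0.05,-0.14,0,0,0,0],[-0.05,-0.14,0,0,0,0],[-0.05,-0.14,0,0,0,0],[-0.05,-0.14,0,0,0,0],[-0.05,-0.14,0,0,0,0],[-0.05,-0.14,0,0,0,0],[-0.05,-0.12,0,0,0,0],[-0.04,-0.1,0,0,0,0],[-0.02,-0.06,0,0,0,0]]'|grep ee; python3 -m pendant '[[-0.01,-0.02,0.05,0,0,0],[0,0,0.05,0,0,0],[0,0,0.03,0,0,0],[0,0,0,0,0,0],[0,0,0,0,0,0]]'; python3 go.py 0.4975 0.199 0.155 -21.05
```

```text
ee_pos: [0.4989, 0.1962, 0.2325]
t: 13.1
ee_pos: [0.4991, 0.1993, 0.201]
orientation: [0.0, 0.983, -0.183, 0.0]
ft_force: [0.1, -0.4, 0.1]
opening: 0.0387
grasp_force: 25.9
t 13.1 dmm [-1.4  0.9 46. ] rows [-0.0055  0.0034  0.1841] turn deg [ 0.01 -0.02 -0.01] rows [ 0.0001 -0.0001 -0.0001] F [ 0.1 -0.4  0.1] op 38.7 gf 25.9
```

```bash
python3 -m pendant '[[-0.0055,0.0035,0.04,0,0,0],[0,0,0.05,0,0,0],[0,0,0.04,0,0,0],[0,0,0,0,0,0],[0,0,0,0,0,0]]'|grep -E "ee|ft"; python3 -m pendant '[[0,0,0.012,0,0,0],[0,0,0.012,0,0,0],[0,0,0,0,0,0]]' |grep -E "ee|ft"; python3 go.py 0.4975 0.199 0.155 -21.05
```

```text
ee_pos: [0.4974, 0.1995, 0.1685]
ft_force: [0.3, -0.1, -2.1]
ee_pos: [0.4971, 0.1997, 0.162]
ft_force: [-0.5, 0.1, -0.1]
t 13.9 dmm [0.6 0.5 7. ] rows [0.0025 0.0019 0.0281] turn deg [0.02 0.03 0.02] rows [0.0001 0.0001 0.0001] F [-0.5  0.1 -0.1] op 38.5 gf 25.9
```

```bash
 python3 -m pendant '[[0,0,0.008,0,0,0],[0,0,0.008,0,0,0],[0,0,0,0,0,0]]' |grep -E "ee|ft"
```

```text
ee_pos: [0.4971, 0.1996, 0.158]
ft_force: [0.1, 0.4, 0.1]
```

```bash
 python3 -m pendant '[[0.002,0.002,0.008,0,0,0],[0,0,0.008,0,0,0],[0,0,0,0,0,0]]' |grep -E "ee|ft"; python3 -m pendant '[[0,0,0.008,0,0,0],[0,0,0.004,0,0,0],[0,0,0,0,0,0]]' |grep -E "ee|ft"
```

```text
ee_pos: [0.4974, 0.1989, 0.154]
ft_force: [0.9, 0.0, -1.6]
ee_pos: [0.4975, 0.199, 0.1512]
ft_force: [0.4, 0.6, -1.8]
```

```bash
 python3 -m pendant '[[0,0,0.006,0,0,0],[0,0,0.006,0,0,0],[0,0,0,0,0,0]]' |grep -E "ee|ft"; python3 -m pendant '[[0,0,0.006,0,0,0],[0,0,0.004,0,0,0],[0,0,0,0,0,0]]' |grep -E "ee|ft"
```

```text
ee_pos: [0.4974, 0.199, 0.1481]
ft_force: [0.9, -0.5, -0.5]
ee_pos: [0.4975, 0.199, 0.1457]
ft_force: [-0.3, 0.3, -0.4]
```

```bash
 python3 -m pendant '[[0,0,0.006,0,0,0],[0,0,0.004,0,0,0],[0,0,0,0,0,0]]' |grep -E "ee|ft"; python3 -m pendant '[[0,0,0.004,0,0,0],[0,0,0.004,0,0,0],[0,0,0,0,0,0]]' |grep -E "ee|ft"
```

```text
ee_pos: [0.4977, 0.1991, 0.1438]
ft_force: [-0.1, -0.1, 1.5]
ee_pos: [0.4981, 0.1991, 0.1434]
ft_force: [-4.1, -0.0, 11.2]
```

Hard contact with a sideways push along −x, so the skirt's taper is on the rim. I'll back off, shift 1 mm in −x, and retry.

```bash
 python3 -m pendant '[[0,0,-0.01,0,0,0],[-0.004,0,0,0,0,0],[0,0,0,0,0,0]]' |grep -E "ee|ft"; python3 -m pendant '[[0,0,0.006,0,0,0],[0,0,0.004,0,0,0],[0,0,0,0,0,0]]' |grep -E "ee|ft"; python3 go.py 0.4975 0.199 0.14 -21.05
```

```text
ee_pos: [0.4967, 0.1995, 0.1438]
ft_force: [0.3, 0.2, 1.5]
ee_pos: [0.4971, 0.1995, 0.1434]
ft_force: [-5.0, 0.4, 12.1]
t 16.6 dmm [0.6 0.3 3.4] rows [0.0022 0.0013 0.0135] turn deg [-0.07 -0.1   0.05] rows [-0.0004 -0.0006  0.0003] F [-5.   0.4 12.1] op 38.8 gf 26.6
```

```bash
python3 - <<'E'
from rig import get_obs
import numpy as np
o=get_obs(); print(o["torque"],o["ft_force"]); T=o["torque"];F=o["ft_force"]
w=np.radians(-21.05);e=np.array([np.cos(w),np.sin(w)]);n=np.array([-np.sin(w),np.cos(w)])
for h in(0,.0,.008,-.15):
    # M = r x F, r=(rx,ry,h)
    ry=(T[0]+h*F[1])/F[2]; rx=-(T[1]-h*F[0])/F[2]; r=np.array([rx,ry]); print(h,"x,y in cradle mm",(r@e*1e3).round(1),(r@n*1e3).round(1))
E
python3 -m pendant '[[0,0,-0.006,0,0,0],[0,0,0,0,0,0]]' >/dev/null; python3 -c "
from rig import get_obs
o=get_obs();print(o['torque'],o['ft_force'],o['ee_pos'])"
```

```text
[-0.15116482  1.935303   -0.10873262] [-4.97902181  0.43272721 12.05004799]
0 x,y in cradle mm -145.4 -69.4
0.0 x,y in cradle mm -145.4 -69.4
0.008 x,y in cradle mm -148.6 -70.3
-0.15 x,y in cradle mm -85.6 -52.2
[ 0.04170683  1.07780654 -0.0093057 ] [-2.64337667  0.05290645  6.6659389 ] [0.49684562 0.19948121 0.14356935]
```

```bash
python3 - <<'E'
from h import *
from rig import get_image,get_obs
s=sum(get_image("side").astype(float) for _ in range(4))/4; cv2.imwrite("pics/sB.png",s.astype(np.uint8))
g=s.mean(2).round().astype(int); g0=cv2.imread("pics/side0.png").mean(2).round().astype(int)
x,y,w=.4968,.1989,-.3674
print("block rim corners(.148)",proj("side",rect(x,y,w,.148,.034,.04)).round(1).tolist())
for z in(.148,.154,.157,.162): print("plate",z,proj("side",rect(x,y,w,z,.033,.036)).round(1).tolist())
print("now cols 256..296 rows 118..160")
print("     ",*["%3d"%c for c in range(254,296,2)])
for r in range(112,156): print(r,*["%3d"%v for v in g[r,254:296:2]])
E
```

```text
block rim corners(.148) [[280.0, 122.3], [289.7, 139.8], [266.0, 146.4], [257.2, 128.3]]
plate 0.148 [[280.2, 123.2], [288.8, 139.0], [265.9, 145.4], [258.0, 129.1]]
plate 0.154 [[280.0, 121.5], [288.7, 137.3], [265.6, 143.7], [257.7, 127.5]]
plate 0.157 [[279.9, 120.7], [288.6, 136.5], [265.5, 142.9], [257.6, 126.6]]
plate 0.162 [[279.8, 119.3], [288.5, 135.1], [265.3, 141.5], [257.4, 125.3]]
now cols 256..296 rows 118..160
      254 256 258 260 262 264 266 268 270 272 274 276 278 280 282 284 286 288 290 292 294
112  78  77  76  78  78  66  45  36  40  41  51  64  59  45  88 119 123 127 137 151 156
113  77  78  77  79  78  69  43  38  36  39  42  48  49  44  89 117 122 131 146 158 158
114  78  77  78  79  78  70  42  35  35  39  38  45  44  44  88 117 123 139 155 159 160
115  78  78  77  78  77  73  43  34  35  35  36  42  39  42  93 121 130 148 159 160 160
116  78  78  77  78  79  72  44  35  36  37  38  38  40  43  99 128 146 156 160 160 160
117  78  79  76  78  78  73  46  36  38  36  37  40  36  45 110 142 157 160 161 160 161
118  80  79  78  79  81  76  49  39  40  37  36  35  
[... 2590 characters left out ...]
  51  70  78  79  79  76  72  74  74  75  74  77  77  78  80  78  78  80 108 131 133
149  48  67  79  79  81  77  72  74  76  76  77  76  78  76  79  78  77  79 106 128 128
150  44  63  76  80  80  79  75  75  78  78  77  78  77  78  78  76  77  76 108 127 125
151  43  59  75  79  80  80  73  76  76  77  76  76  76  77  78  78  79  81 111 124 122
152  43  54  73  81  82  81  76  76  76  76  75  76  77  76  78  82  86  92 114 121 120
153  42  51  71  80  82  84  79  76  75  75  74  74  78  80  83  91  99 105 115 118 116
154  40  48  68  82  83  83  80  77  76  76  76  80  84  89  96 106 108 112 111 115 111
155  42  47  65  81  84  83  82  76  76  76  80  84  97 102 109 114 112 113 108 112 109
```

```bash
cat > avg.py <<'E'
from rig import get_obs,get_image
import numpy as np
a=[]
for _ in range(6):
    get_image("side"); o=get_obs(); a.append(np.r_[o["ft_force"],o["torque"],o["ee_pos"]])
a=np.mean(a,0); print("t",round(o["t"],2),"F",a[:3].round(2),"M",a[3:6].round(3),"p",a[6:].round(4))
E
python3 avg.py; python3 -m pendant '[[-0.003,0,0.003,0,0,0],[0,0,0,0,0,0]]' >/dev/null; python3 avg.py; python3 -m pendant '[[0,0.003,0,0,0,0],[0,0,0,0,0,0]]' >/dev/null; python3 avg.py;
```

```text
t 17.3 F [-2.3   0.18  7.41] M [-0.012  1.111 -0.048] p [0.4969 0.1995 0.1436]
t 17.8 F [-2.05 -0.14  8.71] M [-0.395  0.873 -0.053] p [0.4968 0.1996 0.1435]
t 18.3 F [-1.69  0.66  8.56] M [ 0.189  0.682 -0.052] p [0.4968 0.1995 0.1435]
```

```bash
python3 -m pendant '[[0,0,-0.01,0,0,0],[0,0,-0.01,0,0,0],[0,0,0,0,0,0],[0,0,0,0,0,0]]' >/dev/null; python3 avg.py; python3 go.py 0.497 0.199 0.1436 -21.05
```

```text
t 19.0 F [ 0.51  0.95 -1.25] M [ 0.384 -0.169  0.019] p [0.4956 0.199  0.1469]
t 19.0 dmm [ 1.3 -0.5  3.3] rows [ 0.0053 -0.0019  0.0132] turn deg [0.01 0.02 0.02] rows [0.     0.0001 0.0001] F [ 0.6  1.  -1.5] op 38.3 gf 25.8
```

```bash
python3 -m pendant '[[0,-0.006,0,0,0,0],[0,0,0,0,0,0]]' >/dev/null; python3 avg.py; python3 -m pendant '[[0,0,0.008,0,0,0],[0,0,0.008,0,0,0],[0,0,0,0,0,0]]' >/dev/null; python3 avg.py
```

```text
t 19.5 F [ 0.25  0.07 -0.93] M [-0.009 -0.    -0.002] p [0.4962 0.2003 0.1471]
t 20.1 F [-0.83 -0.17  3.23] M [-0.102  0.386 -0.045] p [0.4964 0.2004 0.1435]
```

```bash
cat > avg.py <<'E'
from rig import get_obs,get_image
import numpy as np
a=[]
for _ in range(4):
    get_image("side"); o=get_obs(); a.append(np.r_[o["ft_force"],o["torque"],o["ee_pos"]])
a=np.mean(a,0); w=np.radians(-21.05);e=np.array([np.cos(w),np.sin(w)]);n=np.array([-np.sin(w),np.cos(w)])
d=a[6:8]-[.4975,.199]
print("t",round(o["t"],2),"Fe,Fn,Fz",(a[:2]@e).round(2),(a[:2]@n).round(2),a[2].round(2),"e,n,z mm",(d@e*1e3).round(2),(d@n*1e3).round(2),(a[8]*1e3).round(2),"Mn,Me",(a[3:5]@n).round(3),(a[3:5]@e).round(3))
E
python3 -m pendant '[[0,0,-0.012,0,0,0],[0,-0.006,0,0,0,0],[0,0,0,0,0,0]]' >/dev/null; python3 avg.py; python3 -m pendant '[[0.012,0.006,0,0,0,0],[0,0,0,0,0,0]]' >/dev/null; python3 avg.py;
```

```text
t 20.6 Fe,Fn,Fz 0.26 0.08 -1.08 e,n,z mm -1.82 2.25 145.76 Mn,Me 0.013 0.016
t 21.0 Fe,Fn,Fz -0.23 -0.69 -1.09 e,n,z mm 1.41 0.74 146.1 Mn,Me -0.004 -0.012
```

```bash
python3 -m pendant '[[-0.006,-0.004,0,0,0,0],[0,0,0.008,0,0,0],[0,0,0.006,0,0,0],[0,0,0,0,0,0]]' >/dev/null; python3 avg.py
```

```text
t 21.6 Fe,Fn,Fz -0.0 0.32 -1.13 e,n,z mm -0.2 1.79 142.57 Mn,Me 0.001 -0.026
```

The cap has gone past the former stop with no force, so it is entering the port. Continuing gently.

```bash
python3 -m pendant '[[0,0,0.008,0,0,0],[0,0,0,0,0,0]]' >/dev/null; python3 avg.py;  python3 -m pendant '[[0,0,0.006,0,0,0],[0,0,0,0,0,0]]' >/dev/null; python3 avg.py
```

```text
t 22.0 Fe,Fn,Fz -0.03 0.19 -0.56 e,n,z mm -0.19 1.78 140.57 Mn,Me 0.025 0.004
t 22.4 Fe,Fn,Fz 0.01 0.05 -1.07 e,n,z mm -0.19 1.79 139.1 Mn,Me -0.008 -0.004
```

```bash
python3 -m pendant '[[0,0,0.006,0,0,0],[0,0,0,0,0,0]]' |grep -E "ee|ft"; python3 -m pendant '[[0,0,0.006,0,0,0],[0,0,0,0,0,0]]'|grep -E "ee|ft"; python3 avg.py
```

```text
ee_pos: [0.4979, 0.2007, 0.1374]
ft_force: [0.9, -0.4, -0.1]
ee_pos: [0.4981, 0.2008, 0.1362]
ft_force: [0.4, 0.7, 0.8]
t 23.0 Fe,Fn,Fz 0.37 0.25 -0.18 e,n,z mm -0.1 1.89 136.24 Mn,Me -0.056 0.006
```

```bash
python3 -m pendant '[[0,0,0.006,0,0,0],[0,0,0,0,0,0],[0,0,0,0,0,0]]' |grep -E "ee|ft"; python3 -m pendant '[[0,0,0.006,0,0,0],[0,0,0,0,0,0],[0,0,0,0,0,0]]'|grep -E "ee|ft"; python3 avg.py
```

```text
ee_pos: [0.4982, 0.2008, 0.1351]
ft_force: [-1.3, -0.3, 2.9]
ee_pos: [0.4982, 0.2008, 0.1338]
ft_force: [-1.9, -0.1, 6.1]
t 23.8 Fe,Fn,Fz -1.82 -0.87 6.63 e,n,z mm 0.01 1.93 133.84 Mn,Me 0.73 -0.403
```

Gasket found: springy, about 2 N/mm from TCP z 0.136. I'll ease the grip to about 8 N with the tabs still well pressed in, so the pads can slip until the tips bear on the plate. Then push down to about 15 N.

```bash
python3 -m pendant '[[0,0,0,0,0,0],[0,0,0,0,0,0],[0,0,0,0,0,0]]' 0.0 20 |tail -4; python3 -m pendant '[[0,0,0.006,0,0,0],[0,0,0.004,0,0,0],[0,0,0,0,0,0]]'|grep -vE "ori"
```

```text
orientation: [-0.001, 0.983, -0.182, 0.001]
ft_force: [-1.1, 3.0, 4.9]
opening: 0.0429
grasp_force: 6.3
t: 24.4
ee_pos: [0.4985, 0.2008, 0.1316]
ft_force: [-1.7, 0.2, 8.3]
opening: 0.0427
grasp_force: 8.0
```

```bash
python3 -m pendant '[[0,0,0.006,0,0,0],[0,0,0.004,0,0,0],[0,0,0,0,0,0]]'|grep -E "ee|ft"; python3 -m pendant '[[0,0,0.006,0,0,0],[0,0,0,0,0,0],[0,0,0,0,0,0]]'|grep -E "ee|ft|open|grasp"; python3 avg.py
```

```text
ee_pos: [0.4989, 0.2008, 0.1296]
ft_force: [-1.3, 1.2, 10.0]
ee_pos: [0.4992, 0.2008, 0.1282]
ft_force: [-1.3, 1.1, 11.0]
opening: 0.0428
grasp_force: 8.1
t 25.2 Fe,Fn,Fz -1.09 -0.3 10.19 e,n,z mm 0.92 2.24 128.26 Mn,Me 0.384 -0.139
```

```bash
python3 -m pendant '[[0,0,0.004,0,0,0],[0,0,0.004,0,0,0],[0,0,0,0,0,0]]'|grep -E "ee|ft";python3 avg.py
```

```text
ee_pos: [0.4995, 0.2007, 0.1264]
ft_force: [-0.5, 0.2, 10.2]
t 25.7 Fe,Fn,Fz -0.53 0.0 10.17 e,n,z mm 1.19 2.31 126.42 Mn,Me 0.14 -0.166
```

```bash
python3 -m pendant '[[-0.002,0,0.004,0,0,0],[0,0,0,0,0,0]]'|grep -E "ee|ft";python3 -m pendant '[[-0.001,0,0.004,0,0,0],[0,0,0,0,0,0]]'|grep -E "ee|ft";
```

```text
ee_pos: [0.4994, 0.2008, 0.1256]
ft_force: [0.8, -1.2, 10.6]
ee_pos: [0.4993, 0.2009, 0.1247]
ft_force: [0.6, -0.4, 10.6]
```

```bash
python3 -m pendant '[[0,0,0.004,0,0,0],[0,0,0,0,0,0]]'|grep -E "ee|ft"; python3 avg.py
```

```text
ee_pos: [0.4992, 0.2009, 0.1236]
ft_force: [0.3, -0.8, 11.5]
t 26.5 Fe,Fn,Fz 0.96 -0.33 10.11 e,n,z mm 0.89 2.37 123.65 Mn,Me -0.272 -0.212
```

```bash
python3 -m pendant '[[0,0,0.004,0,0,0],[0,0,0.004,0,0,0],[0,0,0,0,0,0]]'|grep -E "ee|ft"; python3 -m pendant '[[0,0,0.004,0,0,0],[0,0,0,0,0,0]]'|grep -E "ee|ft"
```

```text
ee_pos: [0.4991, 0.2009, 0.1216]
ft_force: [0.7, -1.1, 10.7]
ee_pos: [0.4991, 0.2009, 0.1208]
ft_force: [-0.2, -0.5, 11.4]
```

```bash
python3 -m pendant '[[0,0,0.004,0,0,0],[0,0,0,0,0,0]]'|grep -E "ee|ft|open"; python3 avg.py
```

```text
ee_pos: [0.4992, 0.201, 0.1207]
ft_force: [-2.0, -1.3, 16.8]
opening: 0.0428
t 27.4 Fe,Fn,Fz -1.85 -2.09 16.39 e,n,z mm 0.87 2.47 120.69 Mn,Me 0.787 -0.662
```

Tips now bear on the plate, with about 17 N down on the flat gasket. Letting the tabs out in steps while holding the force.

```bash
python3 -m pendant '[[0,0,-0.0005,0,0,0],[0,0,0,0,0,0]]' 0.08|grep -E "ee|ft|open|gras"; python3 avg.py
```

```text
ee_pos: [0.4993, 0.2013, 0.1203]
ft_force: [-0.6, 0.4, 13.4]
opening: 0.0461
grasp_force: 9.0
t 27.8 Fe,Fn,Fz -0.2 0.3 12.57 e,n,z mm 0.85 2.8 120.24 Mn,Me 0.26 -0.092
```

```bash
python3 -m pendant '[[0,0,0.003,0,0,0],[0,0,0,0,0,0]]' 0.14|grep -E "ee|ft|open|gras"; python3 -m pendant '[[0,0,0.002,0,0,0],[0,0,0,0,0,0]]' 0.2|grep -E "ee|ft|open|gras"
```

```text
ee_pos: [0.4993, 0.2014, 0.1197]
ft_force: [-1.9, 0.2, 14.3]
opening: 0.0486
grasp_force: 9.2
ee_pos: [0.4993, 0.2011, 0.1193]
ft_force: [-2.5, -0.4, 14.2]
opening: 0.0511
grasp_force: 8.3
```

```bash
python3 -m pendant '[[0,0,0.003,0,0,0],[0,0,0,0,0,0]]' 0.28|grep -E "ee|ft|open|gras"; python3 -m pendant '[[0,0,0,0,0,0],[0,0,0,0,0,0]]' 0.4|grep -E "ee|ft|open|gras"; python3 avg.py
```

```text
ee_pos: [0.4994, 0.2015, 0.1186]
ft_force: [-0.8, 0.6, 15.0]
opening: 0.0546
grasp_force: 7.4
ee_pos: [0.4993, 0.2017, 0.118]
ft_force: [-0.0, 2.1, 11.0]
opening: 0.06
grasp_force: 5.6
t 28.8 Fe,Fn,Fz -0.44 1.21 10.9 e,n,z mm 0.73 3.14 117.97 Mn,Me 0.199 0.334
```

```bash
for i in 1; do python3 -m pendant '[[0,0,-0.006,0,0,0],[0,0,0,0,0,0]]'|grep -E "ee|ft"; python3 -m pendant '[[0,0,-0.005,0,0,0],[0,0,0,0,0,0]]'|grep -E "ee|ft"; python3 -m pendant '[[0,0,-0.005,0,0,0],[0,0,0,0,0,0]]'|grep -E "ee|ft"; python3 -m pendant '[[0,0,-0.005,0,0,0],[0,0,0,0,0,0]]'|grep -E "ee|ft";  done
```

```text
ee_pos: [0.4992, 0.2016, 0.1188]
ft_force: [1.3, 1.3, 8.5]
ee_pos: [0.4988, 0.2014, 0.1195]
ft_force: [1.5, 1.7, 6.6]
ee_pos: [0.4972, 0.2009, 0.1196]
ft_force: [0.5, 0.3, 3.9]
ee_pos: [0.4963, 0.2005, 0.1201]
ft_force: [-0.4, 0.0, 0.2]
```

The force vanished abruptly at z≈0.1196 after about 2 mm of rise, as it should with both barbs catching. Retreating, then checking numerically that the cap sits level.

```bash
python3 -m pendant '[[0,0,-0.02,0,0,0],[0,0,-0.04,0,0,0],[0,0,-0.06,0,0,0],[0,0,-0.08,0,0,0],[0,0,-0.1,0,0,0],[0,0,-0.1,0,0,0],[0,0,-0.1,0,0,0],[0,0,0,0,0,0],[0,0,0,0,0,0]]' 0.7|grep -E "^t|ee|ft|open"; python3 - <<'E'
from h import *
from rig import get_image
from scipy.optimize import minimize
s=sum(get_image("side").astype(float) for _ in range(4))/4; cv2.imwrite("pics/fin.png",s.astype(np.uint8))
g=s.mean(2); m=(g<58).astype(np.uint8); m[:105]=0; m[160:]=0; m[:,:252]=0; m[:,296:]=0
n,l,st,ce=cv2.connectedComponentsWithStats(m); k=1+st[1:,4].argmax(); M1=(l==k)
print("blob",st[k].tolist()); ys,xs=np.nonzero(M1)
w=-.3674;e=np.array([np.cos(w),np.sin(w),0]);nn=np.array([-np.sin(w),np.cos(w),0])
def mask(p,roll=0,pit=0,tab=.026):
    c=np.array(p[:3]); up=np.array([0,0,1.])+roll*nn+pit*e; E=e-pit*np.array([0,0,1.]); N=nn-roll*np.array([0,0,1.])
    out=np.zeros((1600,2560),np.uint8)
    def box(a0,a1,b0,b1,z0,z1):
        P=np.array([c+a*E+b*N+z*up for a in(a0,a1) for b in(b0,b1) for z in(z0,z1)])
        q=((proj("side",P)+.5)*4).astype(np.float32); cv2.fillConvexPoly(out,cv2.convexHull(q).astype(np.int32),255)
    box(-.033,.033,-.036,.036,0,.005)
    for s in(1,-1): b=sorted((s*tab,s*(tab-.005))); box(-.011,.011,*b,.005,.034)
    return cv2.resize(out,(640,400),interpolation=cv2.INTER_AREA)/255.
W=np.s_[105:160,252:296]
def cost(v): return ((mask([.497+v[0]/1e3,.2+v[1]/1e3,.146+v[2]/1e3],v[3]/100,v[4]/100,.026-v[5]/1e3)[W]-np.clip((85-cv2.GaussianBlur(g,(0,0),.3)[W])/45,0,1))**2).sum()
best=min((minimize(cost,[0,0,z,0,0,t],method="Nelder-Mead",options=dict(maxiter=700,initial_simplex=np.array([[0,0,z,0,0,t]]+[[(2,2,3,3,3,3)[j]*(i==j)+[0,0,z,0,0,t][j] for j in range(6)] for i in range(6)]))) for z in(0,5) for t in(0,5)),key=lambda r:r.fun)
print("dx,dy,dz mm, roll,pitch x100 rad, tab in mm",best.x.round(2),best.fun.round(1))
for v in ([0,.5,0,0,0,0],[0,.5,0,0,0,3.5],[0,.5,0,0,0,6],[0,.5,5,0,0,0],[0,.5,-2,0,0,0]): print(v,cost(v).round(1))
E
```

```text
t: 30.5
ee_pos: [0.4974, 0.2012, 0.2468]
ft_force: [-0.1, -0.5, -0.9]
opening: 0.0729
blob [259, 119, 29, 25, 425]
dx,dy,dz mm, roll,pitch x100 rad, tab in mm [-1.22  0.78  2.54  7.56  0.77  4.34] 102.4
[0, 0.5, 0, 0, 0, 0] 122.7
[0, 0.5, 0, 0, 0, 3.5] 122.9
[0, 0.5, 0, 0, 0, 6] 125.3
[0, 0.5, 5, 0, 0, 0] 132.3
[0, 0.5, -2, 0, 0, 0] 130.7
```

```bash
python3 - <<'E'
from h import *
g=cv2.imread("pics/fin.png").mean(2)
g=cv2.resize(g[104:150,252:294],None,fx=2,fy=1,interpolation=cv2.INTER_CUBIC)
for i,r in enumerate(g): print(104+i,"".join("#" if v<50 else "+" if v<60 else "-" if v<72 else "." if v<90 else " " for v in r))
x,y,w=.497,.2005,-.3674
n=np.array([-np.sin(w),np.cos(w)])
for z in(.146,.151): print(z,proj("side",rect(x,y,w,z,.033,.036)).round(1).tolist())
for k in(1,-1):
  for out in(.026,.020): 
    c=np.array([x,y])+k*(out-.0025)*n; print(k,out,"tab top",proj("side",rect(*c,w,.180,.011,.0025)).round(1).tolist())
E
```

```text
104                  .......                                                            
105              ...........                                                            
106 ........................                                                            
107 ........................                                                            
108 .........................                                                           
109 .........................                                                           
110 .........................                                                           
111 .........................                                                           
112 ..........................                                                          
113 ..........................                                                          
114 ..........................                                                          
115 ...........................                                                         
116 ........................... 
[... 2759 characters left out ...]
---...........................................          
148 #####++---.................---.............................................         
149 ######+----................--..............................................         
0.146 [[279.9, 123.4], [288.5, 139.2], [265.6, 145.6], [257.8, 129.3]]
0.151 [[279.8, 122.1], [288.4, 137.8], [265.4, 144.2], [257.6, 128.0]]
1 0.026 tab top [[272.6, 118.1], [273.2, 119.1], [265.6, 121.1], [265.0, 120.0]]
1 0.02 tab top [[273.3, 119.4], [273.9, 120.4], [266.3, 122.5], [265.7, 121.4]]
-1 0.026 tab top [[278.2, 128.4], [278.8, 129.6], [271.0, 131.7], [270.4, 130.5]]
-1 0.02 tab top [[277.5, 127.1], [278.1, 128.2], [270.3, 130.3], [269.7, 129.2]]
```

```bash
python3 -c "
from rig import job_done
print(job_done())"
```

```text
the job is handed in; nothing more can be done
None
```

I moved the cap from the bolted compressor to the cradle port, pushed it down with about 13–17 N on the flat gasket, let it go, and handed in at about 31 s. The release forces indicate both tabs latched; the pictures could not confirm that, and the first tries at seating it met the rim at up to about 12 N.

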